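# Sort the modules and pin the test jig shut

## Task

First sort the two modules: lay the one with the red tag flat in the red reject tray, and seat the one with the green tag in the nest of the open test jig. Then fold the jig's blue lid down onto the module, take the orange-knobbed locking pin from its wooden stand and push it down through the lid's hole into the hole in the base. The nest is sprung, so finish with the pin's knob still in the gripper, pressing it down so that the lid is held fully shut; do not let go, and leave the other things on the bench where they are.

Things in the scene. Friction and masses are not known exactly. Their poses are not given: they have to be found in the camera images.
- module_green_mid (a point): Centre of the module to be tested: a grey plastic box 64 (its x) x 40 (its y) x 24 mm high, 60 to 130 g, with a GREEN tag on its top face; it starts lying flat, tag up, on the dark mat (3 mm thick), 12 mm half height. It may go into the nest either way round (a half turn about z makes no difference).
- module_red_mid (a point): Centre of the failed module: the same grey box, 64 (its x) x 40 (its y) x 24 mm high, 60 to 130 g, with a RED tag on its top face; it starts lying flat on the same mat.
- reject: Red open reject tray, fixed, 130 x 130 mm outside, 35 mm high, walls and floor about 4 mm; origin under its centre on the bench, x and y along its sides.
- jig: The test jig's lower half, screwed down: aluminium base 180 (x) x 110 (y) x 20 mm; origin on the bench under the nest's centre; x runs from the pin end to the hinge.
- nest (a point): Nest centre, at the top of its green sprung bed, 26 mm above the bench, where the module's underside rests (its 64 mm length along the jig's x). Black walls to 41 mm above the bench, sloped at the top, leave 3 mm play at each end and 2.5 mm at each side; the long sides are open over the middle 50 mm for the fingers, to 20 mm above the bench. The shut lid pushes bed and module 4 mm down against 6 to 8.4 N.
- hinge (a point): Middle of the lid's hinge axis, 75 mm beyond the nest along the jig's x axis, 55 mm above the bench. The axis runs along the jig's y; the hinge ears (20 to 64 mm high) stand at 40 to 54 mm to either side.
- lid (a joint): Blue lid's angle, rad: 0 shut, 1.57 upright, to 2.0 leaning back. Plate 10 mm thick (middle plane through the axis), 78 mm wide, ending 165 mm from the axis, the last 40 mm bare steel with the pin hole. 200 g. Stays put near upright, sinks by itself below about 1.2. On the module it rests about 0.06 open; about 5 N down on the hole end shuts it, and it springs up again when released.
- lid_hole (a point): Mouth of the 14 mm hole in the lid, on the lid's upper (outer) face, 145 mm from the hinge axis; it moves with the lid (60 mm above the bench when shut). Its z axis is the lid's outward normal.
- jig_hole (a point): Mouth of the 13 mm hole in the steel block of the jig's base, 49 mm above the bench, 70 mm from the nest towards the pin end, 29 mm deep; straight below the lid's hole when the lid is down. The block's top lies 1 mm under the shut lid.
- pin_knob (a point): Centre of the locking pin's upright orange knob (round, 24 mm diameter, 34 mm high). Below the knob: a steel shaft of 10 mm diameter, 36 mm long, chamfered tip. 70 g. Fully home on the shut lid, this point is 28 mm above jig_hole (77 mm above the bench). It starts in a fixed wooden stand (50 x 50 mm block, 70 x 70 mm foot, 45 mm high), the knob's underside on the block.
- pin_tip (a point): Lower end of the pin's shaft, on its axis, 53 mm below the knob's centre; its z axis is the pin's axis, pointing up to the knob.
- jar: Bystander: amber glass jar, 60 mm diameter, 75 mm high. Leave alone.
- tape: Bystander: yellow tape roll, 76 mm diameter, 19 mm high. Leave alone.
- driver: Bystander: blue-handled screwdriver lying on the bench. Leave alone.
- meter: Bystander: yellow multimeter 160 x 78 x 34 mm lying on the bench. Leave alone.

How it is judged (in metres and radians):
On the way, in this order (a step that is already met when the one before it is completed fails the run):
1. both modules are sorted and let go, the lid still open: red tag flat in the reject tray, green tag seated in the nest (horizontal distance between module_green_mid and nest below 0.006 m and z of module_green_mid in the frame of nest below 0.015 m and angle between the x axis of module_green_mid and the x axis of nest, either way round below 0.1 rad and angle between module_green_mid's own z axis and vertical below 0.15 rad and x of module_red_mid in the frame of reject between -0.055 and 0.055 m and y of module_red_mid in the frame of reject between -0.055 and 0.055 m and z of module_red_mid in the frame of reject below 0.03 m and angle between module_red_mid's own z axis and vertical below 0.25 rad and contact force between the fingers and module_green below 0.3 N and contact force between the fingers and module_red below 0.3 N and value of joint lid above 0.5 rad), for 0.2 s.
2. the lid is folded down onto the module (under 0.12 rad) (horizontal distance between module_green_mid and nest below 0.006 m and z of module_green_mid in the frame of nest below 0.015 m and angle between the x axis of module_green_mid and the x axis of nest, either way round below 0.1 rad and angle between module_green_mid's own z axis and vertical below 0.15 rad and value of joint lid below 0.12 rad), for 0.2 s.
3. the pin has passed through the lid into the base's hole (tip at least 8 mm deep) (horizontal distance between pin_tip and jig_hole below 0.004 m and angle between pin_tip's own z axis and vertical below 0.12 rad and z of pin_tip in the frame of jig_hole below -0.008 m and value of joint lid below 0.12 rad), for 0.1 s.
At the end, for the whole second after the job is handed in: Red-tag module flat and released in the tray; green-tag one in the nest (6 mm, 0.1 rad); pin in both holes (4 mm off axis at most, tip 21 mm into the base); gripper still holding the pin and pressing its knob on the lid (over 2 N each), lid shut within 0.02 rad (horizontal distance between module_green_mid and nest below 0.006 m and z of module_green_mid in the frame of nest below 0.015 m and angle between the x axis of module_green_mid and the x axis of nest, either way round below 0.1 rad and angle between module_green_mid's own z axis and vertical below 0.15 rad and x of module_red_mid in the frame of reject between -0.055 and 0.055 m and y of module_red_mid in the frame of reject between -0.055 and 0.055 m and z of module_red_mid in the frame of reject below 0.03 m and angle between module_red_mid's own z axis and vertical below 0.25 rad and horizontal distance between pin_tip and jig_hole below 0.004 m and angle between pin_tip's own z axis and vertical below 0.12 rad and contact force between the fingers and module_red below 0.3 N and value of joint lid below 0.02 rad and z of pin_tip in the frame of jig_hole below -0.021 m and contact force between the fingers and pin above 2 N and contact force between pin and lid above 2 N and velocity of joint lid below 0.05 rad/s); the arm keeps its last pose, push and grip.
It fails at once if a bystander (jar, tape, screwdriver, multimeter) is shifted by more than 30 mm (distance of any of jar, tape, driver, meter from where it was at the start of the episode above 0.03 m).
It also fails if it takes over 72 s, if anything falls off the work surface, if the arm or the gripper's body presses on something with over 40 N, if the wrist force passes 120 N, or if a joint passes its speed limit or range.

## Robot

A 6-joint arm with a two-finger parallel gripper is mounted at the origin on the work surface. World frame = base frame: x ahead of the robot, y to its left, z up, the work surface at z = 0. Lengths are in m, angles in degrees, forces in N, time in s.
With the tool pointing down it reaches from about 0.25 to 0.725 m from the base axis. Payload 9.7 kg.
Tool frame: the origin (TCP) lies midway between the tips of the shut fingers; the grasp point (between the pads) lies 19 mm behind it; x points along the fingers, y is the direction in which the jaws open and shut, and the axes are right-handed (so a half turn about x gives the same grasp; the last joint's range is limited). The gripper opens to 85 mm and grips with 20 to 120 N. Pads are 22 mm wide; open, the fingers measure 114 mm over their backs; the gripper's body (76 mm by 85 mm) begins 54 mm behind the grasp point. The pads swing forward as they close: fully open they stand 13 mm farther back than shut.
Start: joints at [-69.099, 4.979, 10.078, 95.1, 0, 90], TCP at [0.196, -0.514, 0.231] pointing down, gripper open.
Joint ranges: [-179.16, 179.16], [-48.56, 103.87], [-65.8, 70.77], [-126.05, 130.52], [-82.76, 87.17], [-180, 180]. Speed limits (degrees/s): [127.2, 127.2, 147.25, 180, 180, 180].

## Interface

Orientations are given as [roll, pitch, yaw] about the fixed x, y, z axes, in that order (R = Rz(yaw) Ry(pitch) Rx(roll)).
In Python, from workcell import bot, cams gives the robot as it stands.
- The arm moves only by the tool apply_moves, never from a script. Its argument "commands" is a list of rows, each a list of 5 numbers: the shift along the tool's x, y, z in m, then the turn about the tool's x in rad, then the opening, from -1 (shut) to 1 (fully open). In form: [[tx, ty, tz, roll, hand], ...]. A call has 1 to 12 rows; each row is the pose to reach, as a shift and turn from the pose measured when the call began, along the tool's axes at that moment; what a row does not reach only later rows make up. A row lasts 1/10 s, in which the tool goes at most 50 mm and 8.59 degrees, less where a joint would pass 70% of its speed; a pose out of reach is approached as far as the arm can. A call with a gripper value outside its range is refused whole. The fingers move at their own pace and stop on an object; "newtons" is the grip in N (left out, the last holds). Time passes only in rows, so rows that repeat a pose let the fingers close. It gives the time, the measured TCP pose, the force and the opening at its end, in the units of the state.
- bot.get_obs(): the state, without advancing time (a new reading comes with each control period).
- cams.camera(name): name is "scene" or "side" or "wrist"; returns a dict with "frame" (384x512x3 uint8, blue, green, red), "depth" (384x512 float32, m along the optical axis (not along the pixel's ray), 0 where there is no reading), "camera_matrix" (3x3 intrinsics, pixels), "R" (3x3) and "t" (3): a world point X has camera coordinates R X + t; the wrist camera has in their place "mount" (4x4, takes a point from camera to tool coordinates, whose origin is the TCP and whose axes are the tool frame's). Camera axes: x right, y down, z forward; pixel columns grow to the right and rows downward; lengths in m; the calibration is good to about 2 mm. A picture is of the moment at which its call begins: read the wrist's pose just before it.
- bot.job_done(): hands the job in, once; it reports no verdict.
Trained networks look in the newest picture that a camera, given by its name, has taken for a name from the list of things; names that differ only in an ending like _2 or _b are one class to them, and where a whole thing is asked for, a point or a joint stands for the part that bears it (a point fixed in the world has none). Each returns a list of dicts, best first, with "confidence" (0 to 1); they miss things now and then, are a little off and sometimes report something else, mostly with a low value. They report only what shows in the picture. A call takes as long as a camera call.
- cams.spot_in(name, camera): "rect" ([left, top, right, bottom] in pixels, round what is visible of it).
The state is a dict: "time": time; "q": joint angles; "qd": joint speeds; "joint_efforts": joint torques, N m; "ee_pos": TCP position; "tcp_rot": TCP orientation; "wrist_force": force on the tool from outside, world axes, zero at the start; "torque": the same for the moment, N m; "opening": finger opening in m.
Only numpy, scipy, OpenCV 4.12 (cv2) and the standard library are available. Lean on these libraries where they do the work, as an engineer would, in place of code of your own. Each camera call takes 0.05 s, during which the arm holds its last target. There are 200 camera calls.

## Working session

There is one attempt and no reset: what is moved stays moved. The work goes in short steps, Python scripts to look and compute and a tool call to move; the robot and the scene stay as the last step left them, time stands still between calls to the robot, and variables do not carry over. Pictures are saved under pics/ and viewed, about 8 in all and at most 12, crops included, and the job is handed in when it is done.

Besides the shell and the picture viewer there is one more tool, called after ">>>" as name(argument=value, ...), one argument or row to a line, values as JSON. apply_moves: Moves the arm, as the interface text tells. Its arguments: {"type":"object","properties":{"commands":{"type":"array"},"newtons":{"type":"number"}},"required":["commands"]}

```bash
ls; mkdir -p pics; cat > h.py <<'E'
import numpy as np, cv2
from workcell import bot, cams
from scipy.spatial.transform import Rotation as Ro
def pose():
    o=bot.get_obs(); return np.array(o['ee_pos']), Ro.from_euler('xyz',o['tcp_rot'],degrees=True).as_matrix(), o
def cloud(name):
    p,Rt,o=pose(); c=cams.camera(name); d=c['depth']; K=c['camera_matrix']
    v,u=np.mgrid[:384,:512]; P=np.stack([(u-K[0,2])*d/K[0,0],(v-K[1,2])*d/K[1,1],d],-1)
    if name=='wrist':
        M=np.array(c['mount']); W=(P@M[:3,:3].T+M[:3,3])@Rt.T+p
    else: W=(P-np.array(c['t']))@np.array(c['R'])
    W[d<=0]=np.nan
    return c['frame'],W
E
python3 - <<'E'
from h import *
print(bot.get_obs())
ims=[]
for n in ['scene','side']:
    f,W=cloud(n); np.save(n+'.npy',W); cv2.imwrite(n+'.png',f); g=f.copy()
    for t in ['module_green_mid','module_red_mid','reject','jig','lid','pin_knob','jar','tape','driver','meter']:
        for r in cams.spot_in(t,n)[:2]:
            a=[int(x) for x in r['rect']]; w=W[a[1]:a[3],a[0]:a[2]].reshape(-1,3)
            print(n,t,a,round(r['confidence'],2),np.nanmedian(w,0).round(3))
    cv2.imwrite(f'pics/{n}0.png',cv2.resize(f,(800,600)))
E
```

```text
pics
{'time': 0.0, 'q': array([-6.90979701e+01,  5.01139063e+00,  1.00342515e+01,  9.50986138e+01,
       -7.26399818e-04,  8.99999224e+01]), 'qd': array([ 0.03280428,  0.05109687, -0.00078033,  0.11399868,  0.05792371,
        0.04737976]), 'joint_efforts': array([-8.20456426e-04, -5.20386279e+01,  4.64807868e+01,  1.61618058e-02,
       -8.87599822e-05,  2.29005610e-05]), 'ee_pos': array([ 0.19614109, -0.51359828,  0.23057846]), 'tcp_rot': array([-89.45068168,  89.92424359, 111.4514263 ]), 'wrist_force': array([ 0.53525343,  0.03024114, -0.03605792]), 'torque': array([-0.05191043,  0.01150452, -0.05867661]), 'opening': 0.08536834736465994}
scene module_green_mid [289, 122, 313, 135] 0.56 [0.406 0.253 0.017]
scene module_green_mid [335, 188, 360, 212] 0.42 [0.726 0.157 0.003]
scene module_red_mid [308, 133, 326, 155] 0.69 [0.497 0.244 0.009]
scene module_red_mid [250, 159, 320, 212] 0.31 [0.547 0.027 0.004]
scene reject [192, 208, 248, 267] 0.95 [ 0.545 -0.25   0.002]
scene jig [336, 190, 358, 213] 0.4 [0.73  0.15  0.005]
scene lid [289, 154, 319, 198] 0.85 [0.58  0.101 0.002]
scene
[... 424 characters left out ...]
ule_green_mid [197, 148, 215, 162] 0.51 [0.407 0.234 0.024]
side module_red_mid [226, 148, 239, 158] 0.51 [0.502 0.23  0.023]
side reject [260, 223, 317, 269] 0.86 [ 0.552 -0.248  0.003]
side jig [229, 126, 290, 210] 0.7 [0.578 0.068 0.005]
side lid [199, 147, 216, 163] 0.66 [0.412 0.236 0.017]
side lid [269, 128, 293, 180] 0.55 [0.625 0.058 0.077]
side pin_knob [237, 244, 245, 255] 0.56 [ 0.394 -0.277  0.073]
side pin_knob [289, 151, 308, 166] 0.27 [0.734 0.151 0.011]
side jar [333, 206, 356, 237] 0.69 [ 0.746 -0.235  0.031]
side tape [228, 127, 293, 208] 0.73 [0.582 0.073 0.005]
side tape [287, 151, 306, 164] 0.64 [0.729 0.154 0.013]
side meter [260, 124, 304, 147] 0.66 [0.675 0.279 0.031]
```

View pics/scene0.png

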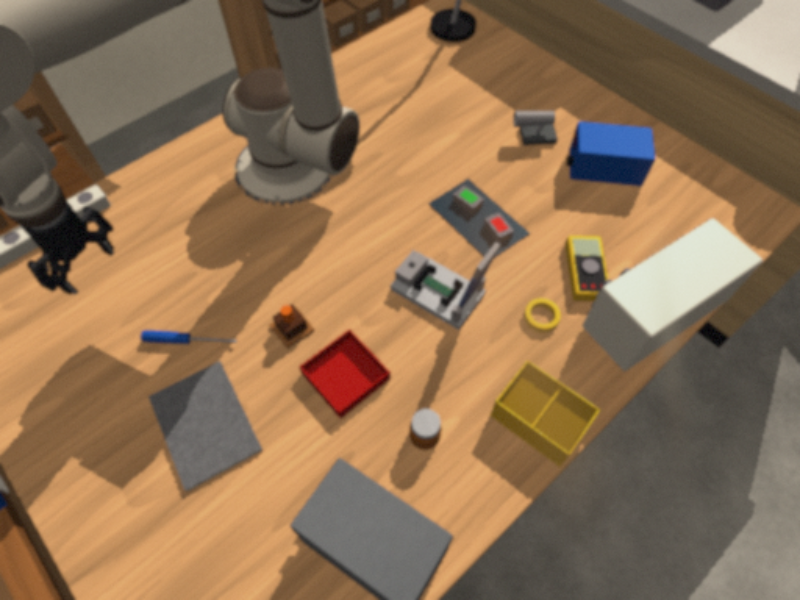

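```bash
python3 - <<'E'
import cv2
f=cv2.imread('side.png'); cv2.imwrite('pics/side_crop.png',cv2.resize(f[110:290,180:380],(800,600)[:2] and (660,594),interpolation=cv2.INTER_CUBIC))
E
```

```text
(no output)
```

View pics/side_crop.png

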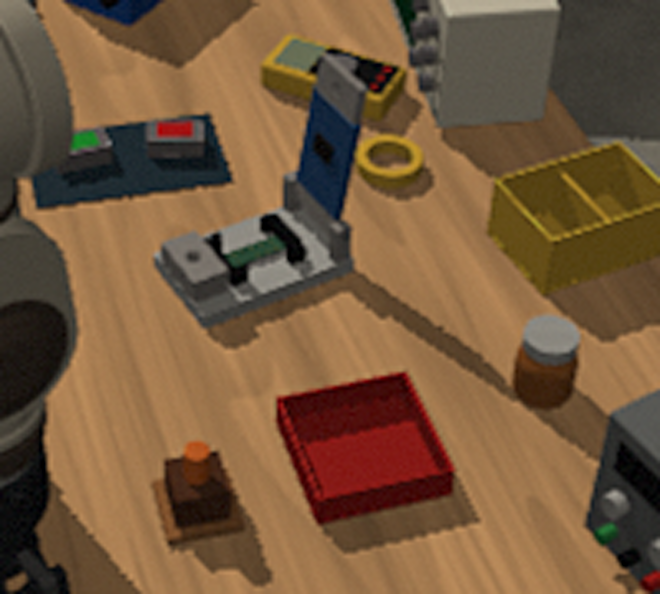

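The scene shows the green module at about (465,198), the red one at (498,228), the jig at (440,290) with its upright lid towards +x, the tray at (345,373) and the pin at (290,322). The side view agrees with this.

```bash
cat >> h.py <<'E'
def rel(x,y,z,jaw=None,base=None):
    """tool-frame shift and roll (rad) to world TCP target; jaw = world angle (deg) of tool y, mod 180"""
    p,R,o=pose() if base is None else base
    s=R.T@(np.array([x,y,z])-p)
    r=0
    if jaw is not None:
        cur=np.degrees(np.arctan2(R[1,1],R[0,1])); d=(jaw-cur+90)%180-90
        r=-np.radians(d)  # tool x points down
    return np.round(np.r_[s,r],4)
E
python3 - <<'E'
from h import *
p,R,o=pose(); print(R.round(3)); c=cams.camera('wrist'); print(np.array(c['mount']).round(3),c['camera_matrix'])
print(rel(0.40,-0.20,0.35,90),rel(0.44,0.10,0.36,90))
for n in ['scene','side']:
    W=np.load(n+'.npy'); Z=W[...,2]
    m=(np.abs(Z-0.027)<.006)&(W[...,0]>.35)&(W[...,0]<.56)&(W[...,1]>.18)&(W[...,1]<.31)
    P=W[m]; 
    for lo,hi in((.35,.455),(.455,.56)):
        q=P[(P[:,0]>lo)&(P[:,0]<hi)]; print(n,len(q),cv2.minAreaRect((q[:,:2]*1000).astype(np.float32)))
E
```

```text
[[-0.     0.357 -0.934]
 [ 0.    -0.934 -0.357]
 [-1.    -0.     0.   ]]
[[ 0.    -0.272  0.962 -0.142]
 [ 1.    -0.001 -0.001 -0.   ]
 [ 0.001  0.962  0.272 -0.069]
 [ 0.     0.     0.     1.   ]] [[281.99831006   0.         255.48813954]
 [  0.         281.99831006 193.12175207]
 [  0.           0.           1.        ]]
[-0.1187 -0.2205 -0.3023  0.3648] [-0.1287 -0.4865 -0.4467  0.3648]
scene 150 ((401.4820556640625, 253.19960021972656), (63.06772232055664, 42.17436218261719), 5.1367411613464355)
scene 167 ((510.2784729003906, 245.63876342773438), (41.65730667114258, 66.27433013916016), 77.3805160522461)
side 77 ((407.1282653808594, 251.3957061767578), (51.39793395996094, 45.4537467956543), 6.972090721130371)
side 118 ((508.7330017089844, 242.1359100341797), (49.59662628173828, 59.95014572143555), 74.6084976196289)
```

>>> apply_moves(
  commands=[
    [-0.06,-0.23,-0.3,0.365,1],
    [-0.06,-0.23,-0.3,0.365,1],
    [-0.06,-0.23,-0.3,0.365,1],
    [-0.06,-0.23,-0.3,0.365,1],
    [-0.06,-0.23,-0.3,0.365,1],
    [-0.06,-0.23,-0.3,0.365,1],
    [-0.06,-0.23,-0.3,0.365,1],
    [-0.06,-0.23,-0.3,0.365,1],
    [-0.06,-0.23,-0.3,0.365,1],
    [-0.06,-0.23,-0.3,0.365,1],
  ],
)

```text
time: 2.15
ee_pos: [0.3947, -0.1914, 0.2914]
tcp_rot: [116.9, 90.0, -63.0]
wrist_force: [-0.0, -1.3, -1.3]
opening: 0.0854
```

```bash
python3 - <<'E'
from h import *
p,R,o=pose(); print(p,o['tcp_rot'],o['q'].round(1),o['time'])
f,W=cloud('wrist'); np.save('w1.npy',W); cv2.imwrite('w1.png',f); cv2.imwrite('pics/w1.png',f)
for t in ['reject','pin_knob']:
    for r in cams.spot_in(t,'wrist')[:2]:
        a=[int(x) for x in r['rect']]; w=W[a[1]:a[3],a[0]:a[2]].reshape(-1,3); print(t,a,r['confidence'],np.nanmedian(w,0).round(3))
print(rel(0.47,0.16,0.36,90))
E
```

```text
[ 0.3947429  -0.19137178  0.29137458] [116.85760551  89.97989688 -63.02109124] [-25.9  -8.3   3.9 102.2  -0.  154. ] 2.15
reject [257, 0, 358, 98] 0.78 [ 0.55  -0.262  0.004]
pin_knob [301, 158, 325, 180] 0.84 [ 0.395 -0.265  0.074]
[-0.069  -0.3528 -0.0755 -0.0016]
```

>>> apply_moves(
  commands=[
    [-0.07,-0.33,-0.02,-1.75,1],
    [-0.07,-0.33,-0.02,-1.75,1],
    [-0.07,-0.33,-0.02,-1.75,1],
    [-0.07,-0.33,-0.02,-1.75,1],
    [-0.07,-0.33,-0.02,-1.75,1],
    [-0.07,-0.33,-0.02,-1.75,1],
    [-0.07,-0.33,-0.02,-1.75,1],
    [-0.07,-0.33,-0.02,-1.75,1],
    [-0.07,-0.33,-0.02,-1.75,1],
    [-0.07,-0.33,-0.02,-1.75,1],
    [-0.07,-0.33,-0.02,-1.75,1],
    [-0.07,-0.33,-0.02,-1.75,1],
  ],
)

```text
time: 3.5
ee_pos: [0.4148, 0.1361, 0.3609]
tcp_rot: [-81.5, 90.0, -161.1]
wrist_force: [-0.3, -0.7, 0.7]
opening: 0.0857
```

>>> apply_moves(
  commands=[
    [0,0,0,-1.4,1],
    [0,0,0,-1.4,1],
    [0,0,0,-1.4,1],
    [0,0,0,-1.4,1],
    [0,0,0,-1.4,1],
    [0,0,0,-1.4,1],
    [0,0,0,-1.4,1],
    [0,0,0,-1.4,1],
    [0,0,0,-1.4,1],
    [0,0,0,-1.4,1],
    [0,0,0,-1.4,1],
  ],
)

```text
time: 4.6
ee_pos: [0.4151, 0.135, 0.3607]
tcp_rot: [-159.6, 89.9, -159.1]
wrist_force: [0.5, 0.2, -0.5]
opening: 0.0853
```

```bash
python3 - <<'E'
from h import *
p,R,o=pose(); print(p,o['tcp_rot'],o['q'].round(1),o['time']); print(R.round(2))
f,W=cloud('wrist'); np.save('w2.npy',W); cv2.imwrite('w2.png',f); cv2.imwrite('pics/w2.png',np.hstack([f,cv2.imread('w1.png')])[:, :])
import cv2
cv2.imwrite('pics/w2.png',cv2.resize(np.vstack([f,cv2.imread('w1.png')]),(400,600)) if 0 else f)
for t in ['module_green_mid','module_red_mid','lid','jig_hole','jig']:
    for r in cams.spot_in(t,'wrist')[:1]:
        a=[int(x) for x in r['rect']]; w=W[a[1]:a[3],a[0]:a[2]].reshape(-1,3); print(t,a,r['confidence'],np.nanmedian(w,0).round(3))
E
```

```text
[0.41511773 0.13502486 0.36072994] [-159.62115763   89.94283895 -159.1064821 ] [ 18.   -5.2  14.8 110.1  -0.   17.5] 4.6
[[-0.   -0.01  1.  ]
 [-0.    1.    0.01]
 [-1.   -0.   -0.  ]]
module_green_mid [316, 128, 341, 166] 0.93 [0.399 0.257 0.027]
module_red_mid [301, 185, 331, 226] 0.84 [0.503 0.243 0.026]
lid [168, 255, 223, 336] 0.63 [0.612 0.048 0.133]
jig_hole [154, 166, 236, 338] 0.91 [0.547 0.05  0.035]
jig [154, 167, 235, 339] 0.79 [0.547 0.05  0.038]
```

View pics/w2.png

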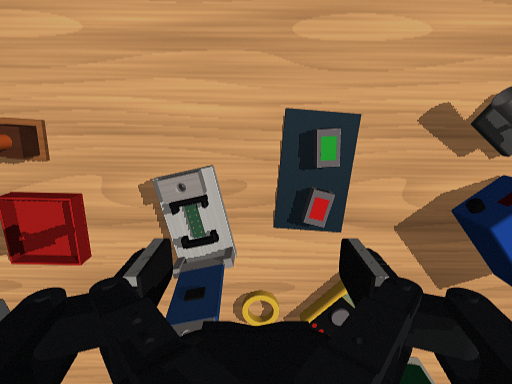

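The wrist view shows green module (328,148), red (318,208), jig hole (181,187), nest (195,220), lid (195,300), tray (43,228), pin (5,143). Now the precise fits.

```bash
python3 - <<'E'
from h import *
W=np.load('w2.npy'); f=cv2.imread('w2.png').astype(int); B,G,R_=f[...,0],f[...,1],f[...,2]
X,Y,Z=W[...,0],W[...,1],W[...,2]
def rect(m,name):
    P=(W[m][:,:2]*1000).astype(np.float32); c,s,a=cv2.minAreaRect(P)
    if s[0]<s[1]: s=s[::-1]; a+=90
    a=(a+90)%180-90
    print(name,m.sum(),np.round(c,1),np.round(s,1),'long axis',round(a,1),'z',np.nanmedian(W[m][:,2]).round(4),'med',np.median(P,0))
mm=(np.abs(Z-.027)<.005)&(Y>.2)&(Y<.3)
rect(mm&(X<.45),'green'); rect(mm&(X>.45)&(X<.56),'red')
grn=(G>150)&(R_<110)&(B<110)&mm; rect(grn,'gtag')
red=(R_>180)&(G<80)&(B<80)&mm; rect(red,'rtag')
J=(Y>-.03)&(Y<.14)&(X>.4)&(X<.65)
rect(J&(np.abs(Z-.020)<.004),'base'); rect(J&(np.abs(Z-.049)<.003)&(X<.5),'block')
bed=J&(G>R_+10)&(G>B+5)&(np.abs(Z-.026)<.006); rect(bed,'bed')
wl=J&(Z>.034)&(Z<.045)&(f.max(-1)<60)&(X>.46)&(X<.6); rect(wl,'walls')
hole=J&(np.abs(X-.46)<.04)&(Z>.015)&(Z<.044)&(Y>.02)&(Y<.06)&(X>.43)
lid=(B>R_+40)&(Z>.05)&(Y>-.05)&(Y<.14)&(X>.55)&(X<.75); P=W[lid]; print('lid',len(P),P.min(0),P.max(0),P.mean(0)); 
c=P.mean(0); u,s,v=np.linalg.svd(P-c,full_matrices=False); print('normal',v[2])
W=np.load('w1.npy');f=cv2.imread('w1.png').astype(int);B,G,R_=f[...,0],f[...,1],f[...,2];Z=W[...,2]
k=(R_>150)&(B<90)&(G>50)&(Z>.068)&(np.abs(W[...,0]-.39)<.04)&(np.abs(W[...,1]+.27)<.05); P=W[k];print('knob',len(P),P[:,2].max(),np.median(P,0)); t=P[P[:,2]>.074]; print(len(t),t.min(0),t.max(0),t.mean(0))
W2=np.load('w2.npy')
for n,WW in(('w1',W),('scene',np.load('scene.npy')),('side',np.load('side.npy'))):
    W=WW; m=(np.abs(W[...,2]-.035)<.004)&(np.abs(W[...,0]-.55)<.12)&(np.abs(W[...,1]+.25)<.11)&(W[...,0]>.46); rect(m,'tray '+n)
    m=(np.abs(W[...,2]-.045)<.004)&(np.abs(W[...,0]-.394)<.05)&(np.abs(W[...,1]+.27)<.05); rect(m,'stand '+n)
E
```

```text
green 934 [401.3 257. ] [64.  39.9] long axis 3.3 z 0.0269 med [400.57318 256.39203]
red 789 [508.8 248.5] [63.9 40.3] long axis -14.0 z 0.027 med [507.2207  248.01262]
gtag 330 [400.5 257. ] [37.  24.1] long axis 4.3 z 0.0272 med [400.64774 256.56732]
rtag 281 [508.6 248.5] [37.5 25.2] long axis -14.3 z 0.0272 med [508.607   248.35518]
base 2866 [533.8  26.2] [178.1 109.6] long axis 13.0 z 0.0197 med [544.7499   45.85226]
block 949 [466.6  10.5] [70.6 40.5] long axis -76.6 z 0.0486 med [466.39975   10.736245]
bed 394 [535.1  26. ] [63.9 22.9] long axis 13.1 z 0.0257 med [533.92163   26.288849]
walls 441 [539.7  29. ] [138.4  78.1] long axis 23.2 z 0.0371 med [552.8115    28.447708]
lid 1596 [0.59696904 0.00577005 0.06698038] [0.62854234 0.08532325 0.17924713] [0.61242332 0.05080982 0.12625656]
normal [ 0.96546469  0.2133364  -0.14955106]
knob 248 0.08085437128245157 [ 0.39293944 -0.26716563  0.07867431]
246 [ 0.38134129 -0.27878584  0.07563388] [ 0.40360416 -0.25564663  0.08085437] [ 0.39277482 -0.2672085   0.07859084]
tray w1 937 [ 544.  -252.5] [130.  110.1] long axis 89.9 z 0.0344 med [ 521.1338  -265.01968]
stand w1 947 [ 392.4 -267.4] [50.5 50.4] long axis 86.5 z 0.0447 med [ 398.8952  -262.23547]
tray scene 209 [ 555.9 -254.6] [131.8 130.8] long axis -1.2 z 0.034 med [ 552.1679 -259.5308]
stand scene 145 [ 394.9 -270.3] [51.5 50.4] long axis -4.8 z 0.0445 med [ 400.88156 -277.01212]
tray side 199 [ 554.9 -258. ] [135.7 130.8] long axis 88.9 z 0.0334 med [ 563.3348 -266.6427]
stand side 162 [ 392.7 -272.5] [53.2 50.1] long axis 87.0 z 0.0443 med [ 387.60944 -281.71478]
```

```bash
python3 - <<'E'
from h import *
print(rel(.401,.2568,.10,93.6),rel(.401,.2568,.002,93.6))
E
```

```text
[ 0.2608  0.1211 -0.0126 -0.0536] [ 0.3588  0.1211 -0.0125 -0.0536]
```

>>> apply_moves(
  commands=[
    [0.15,0.121,-0.0125,-0.0536,1],
    [0.15,0.121,-0.0125,-0.0536,1],
    [0.15,0.121,-0.0125,-0.0536,1],
    [0.15,0.121,-0.0125,-0.0536,1],
    [0.26,0.121,-0.0125,-0.0536,1],
    [0.26,0.121,-0.0125,-0.0536,1],
    [0.26,0.121,-0.0125,-0.0536,1],
    [0.26,0.121,-0.0125,-0.0536,1],
  ],
)

```text
time: 5.7
ee_pos: [0.4004, 0.2562, 0.1003]
tcp_rot: [-153.9, 89.8, -150.3]
wrist_force: [-0.0, 0.3, 0.7]
opening: 0.0854
```

```bash
python3 - <<'E'
from h import *
p,R,o=pose()
f,W=cloud('wrist'); cv2.imwrite('pics/w3.png',f)
m=(np.abs(W[...,2]-.027)<.005)&(np.abs(W[...,1]-.257)<.033)&(np.abs(W[...,0]-.401)<.045)
c,s,a=cv2.minAreaRect((W[m][:,:2]*1000).astype(np.float32)); print(p,o['tcp_rot'],m.sum(),c,s,a,np.median(W[m],0))
print(rel(.401,.2568,.002,93.6))
E
```

```text
[0.40039525 0.25623812 0.10028064] [-153.91976974   89.81157036 -150.34082497] 3788 (400.6893005371094, 257.09869384765625) (64.0223159790039, 40.101478576660156) 3.2840092182159424 [0.3984718  0.25700059 0.02679194]
[ 0.1004 -0.     -0.0005 -0.0005]
```

View pics/w3.png

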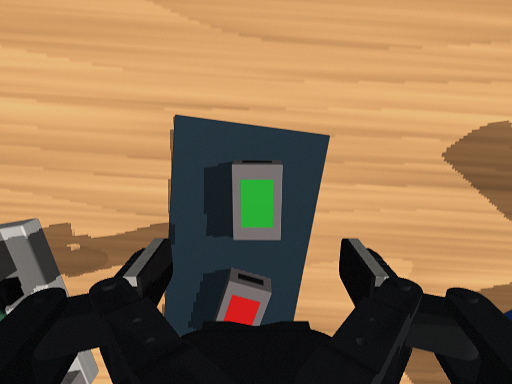

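>>> apply_moves(
  commands=[
    [0.045,0,0,0,1],
    [0.08,0,0,0,1],
    [0.098,0,0,0,1],
    [0.098,0,0,0,1],
    [0.098,0,0,0,-1],
    [0.098,0,0,0,-1],
    [0.098,0,0,0,-1],
    [0.098,0,0,0,-1],
    [0.098,0,0,0,-1],
    [0.098,0,0,0,-1],
    [0.098,0,0,0,-1],
    [0.098,0,0,0,-1],
  ],
  newtons=40,
)

```text
time: 6.95
ee_pos: [0.4025, 0.2575, 0.0063]
tcp_rot: [31.1, 89.8, 34.6]
wrist_force: [-0.2, 0.2, 6.2]
opening: 0.0394
```

```bash
python3 - <<'E'
from h import *
p,R,o=pose(); print(p,o['opening'],o['wrist_force'])
print(rel(.401,.257,.15,93.6),rel(.534,.026,.12,103.1),rel(.534,.026,.05,103.1))
E
```

```text
[0.40252098 0.25751108 0.00627384] 0.039413134311233465 [-0.24990902  0.21466853  6.22505573]
[-0.1437 -0.0002 -0.0012 -0.0005] [-0.1138 -0.2391  0.1171 -0.1663] [-0.0438 -0.2392  0.1169 -0.1663]
```

>>> apply_moves(
  commands=[
    [-0.05,0,0,0,-1],
    [-0.1,0,0,0,-1],
    [-0.114,-0.05,0.025,-0.08,-1],
    [-0.114,-0.24,0.117,-0.166,-1],
    [-0.114,-0.24,0.117,-0.166,-1],
    [-0.114,-0.24,0.117,-0.166,-1],
    [-0.114,-0.24,0.117,-0.166,-1],
    [-0.114,-0.24,0.117,-0.166,-1],
    [-0.114,-0.24,0.117,-0.166,-1],
    [-0.114,-0.24,0.117,-0.166,-1],
  ],
)

```text
time: 7.95
ee_pos: [0.5339, 0.025, 0.1205]
tcp_rot: [26.6, 89.8, 39.6]
wrist_force: [-0.5, 0.9, -0.2]
opening: 0.0395
```

```bash
python3 - <<'E'
from h import *
p,R,o=pose(); print(p,o['tcp_rot'],o['opening'],o['wrist_force'],o['time'])
f,W=cloud('wrist'); cv2.imwrite('pics/w4.png',f); cv2.imwrite('w4.png',f); np.save('w4.npy',W); np.save('w4R.npy',R); np.save('w4p.npy',p)
X,Y,Z=W[...,0],W[...,1],W[...,2]
def rect(m,name):
    P=(W[m][:,:2]*1000).astype(np.float32); c,s,a=cv2.minAreaRect(P)
    print(name,m.sum(),np.round(c,1),np.round(s,1),round(a,1),np.nanmedian(W[m],0).round(4))
T=(W-p)@R # tool coords
m=(np.abs(T[...,2])<.045)&(np.abs(T[...,1])<.03)&(Z>.10); rect(m,'module?'); print(np.nanmedian(T[m],0),np.nanpercentile(T[m],[1,99],axis=0))
g=f.astype(int); gt=(g[...,1]>130)&(g[...,0]<110)&(g[...,2]<110)&(Z>.08); rect(gt,'gtag'); print(T[gt].mean(0))
rect((np.abs(Z-.049)<.003)&(X<.5)&(X>.42)&(abs(Y-.01)<.06),'block')
E
```

```text
[0.53387765 0.02503819 0.12046099] [26.5785353  89.81485996 39.60595944] 0.03953513416182658 [-0.46156118  0.94259534 -0.19593064] 7.95
module? 30470 [531.7  24.5] [64.7 60. ] 13.0 [0.5214 0.0232 0.1914]
[-7.09520967e-02  9.85623465e-05 -1.18740118e-02] [[-0.09983951 -0.02808942 -0.03385442]
 [-0.00660064  0.02826749  0.02730783]]
gtag 1386 [532.3  24.8] [40.8 26. ] 12.3 [0.5185 0.0215 0.1412]
[-0.02076158  0.00010284 -0.0153888 ]
block 5190 [466.5  10.2] [39.5 70.3] 12.9 [0.4656 0.0099 0.0486]
```

View pics/w4.png

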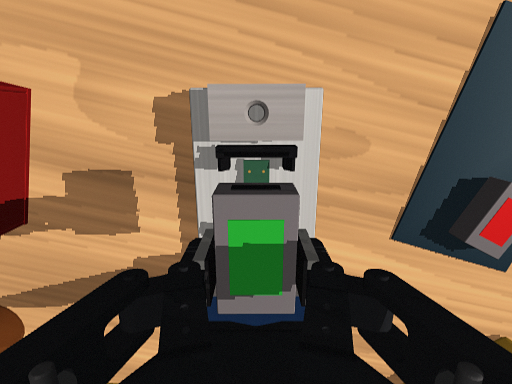

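Module is held squarely, tag at (258,258); jig hole at (257,112), nest wall at (257,155).

```bash
python3 - <<'E'
from h import *
W=np.load('w4.npy');R=np.load('w4R.npy');p=np.load('w4p.npy'); T=(W-p)@R
m=(np.abs(T[...,0]+.0208)<.0015)&(np.abs(T[...,1])<.019); 
n,l,st,c=cv2.connectedComponentsWithStats(m.astype(np.uint8)); k=1+st[1:,4].argmax(); m=l==k
print(st[k],T[m].min(0),T[m].max(0)); c,s,a=cv2.minAreaRect((T[m][:,1:]*1000).astype(np.float32)); print(c,s,a)
mod=np.array([-.0208,c[0]/1000,c[1]/1000])@R.T+p; print('mod centre',mod)
# hole centre on z=.049
f=cv2.imread('w4.png'); cr=f[95:130,240:275]; g=cv2.cvtColor(cr,cv2.COLOR_BGR2GRAY)
Z=W[...,2]; b=(np.abs(Z-.0486)<.003)[84:141,205:305]; ys,xs=np.where(~b[12:45,35:70]); print('hole px',len(xs),xs.mean()+240,ys.mean()+96)
ring=W[95:130,240:275][np.abs(Z[95:130,240:275]-.0486)<.002]; print(ring.mean(0))
u,v=xs.mean()+240,ys.mean()+96
# interpolate world xy on plane from neighbours
pp=np.argwhere(np.abs(Z-.0486)<.002); pp=pp[(pp[:,0]>84)&(pp[:,0]<141)&(pp[:,1]>205)&(pp[:,1]<305)]
A=np.c_[pp[:,1],pp[:,0],np.ones(len(pp))]; C=np.linalg.lstsq(A,W[pp[:,0],pp[:,1]],rcond=None)[0]; h=np.array([u,v,1])@C; print('hole',h)
e=np.array([np.cos(np.radians(13)),np.sin(np.radians(13)),0]); print('nest',h+.07*e)
E
```

```text
[ 213  194   85  120 9259] [-0.02229672 -0.01899995 -0.03408067] [-0.01930085  0.01899981  0.02999999]
(-0.00290679931640625, -2.0379676818847656) (37.99551773071289, 64.0799331665039) 0.0097696827724576
mod centre [0.53184102 0.02453312 0.14125498]
hole px 258 255.89922480620154 112.66666666666667
[0.46565065 0.01110089 0.04846266]
hole [0.4666176  0.01024531 0.04862891]
nest [0.53482351 0.02599188 0.04862891]
```

>>> apply_moves(
  commands=[
    [0.04,0.0008,0.0032,0,-1],
    [0.065,0.0008,0.0032,0,-1],
    [0.078,0.0008,0.0032,0,-1],
    [0.085,0.0008,0.0032,0,-1],
    [0.09,0.0008,0.0032,0,-1],
    [0.0905,0.0008,0.0032,0,-1],
    [0.0905,0.0008,0.0032,0,-1],
  ],
)

```text
time: 8.7
ee_pos: [0.5374, 0.0274, 0.0309]
tcp_rot: [15.9, 89.7, 29.0]
wrist_force: [-0.4, 0.0, 0.1]
opening: 0.0391
```

```bash
python3 - <<'E'
from h import *
p,R,o=pose(); print(p,o['opening'],o['wrist_force'],o['time'])
E
```

```text
[0.53736729 0.02741353 0.03094412] 0.03908261772358954 [-0.40274071  0.02505026  0.0599014 ] 8.7
```

Bottom at about 28 mm, no contact force; release slowly and lift.

>>> apply_moves(
  commands=[
    [0.0025,0,0,0,-1],
    [0.0025,0,0,0,-1],
    [0.0025,0,0,0,0.5],
    [0.0025,0,0,0,0.5],
    [0.0025,0,0,0,0.5],
    [0.0025,0,0,0,0.5],
    [-0.03,0,0,0,0.5],
    [-0.07,0,0,0,0.5],
    [-0.09,0,0,0,0.5],
    [-0.09,0,0,0,0.5],
  ],
)

```text
time: 9.7
ee_pos: [0.5386, 0.0273, 0.1244]
tcp_rot: [1.6, 89.5, 14.7]
wrist_force: [0.1, -0.9, -0.2]
opening: 0.0644
```

```bash
python3 - <<'E'
from h import *
p,R,o=pose(); print(p,o['opening'],o['wrist_force'],o['time'])
f,W=cloud('wrist'); cv2.imwrite('pics/w5.png',f)
Z=W[...,2]; m=(np.abs(Z-.050)<.003)&(np.abs(W[...,0]-.534)<.045)&(np.abs(W[...,1]-.026)<.035)
n,l,st,c=cv2.connectedComponentsWithStats(m.astype(np.uint8)); k=1+st[1:,4].argmax(); m=l==k
print(st[k],cv2.minAreaRect((W[m][:,:2]*1000).astype(np.float32)),np.median(W[m],0),W[m][:,2].min(),W[m][:,2].max())
print(rel(.5087,.2485,.12,76.0),rel(.5087,.2485,.10,76.0))
E
```

```text
[0.53856836 0.02728665 0.12440723] 0.0644078516894288 [ 0.05455301 -0.8943588  -0.20764664] 9.7
[ 230  159   52   76 3758] ((536.055419921875, 27.29318618774414), (63.65397644042969, 39.99671173095703), 13.25741195678711) [0.53402899 0.0269001  0.04983485] 0.04707756414411218 0.05229590126666328
[0.0026 0.2221 0.0218 0.4729] [0.0226 0.222  0.0216 0.4729]
```

View pics/w5.png

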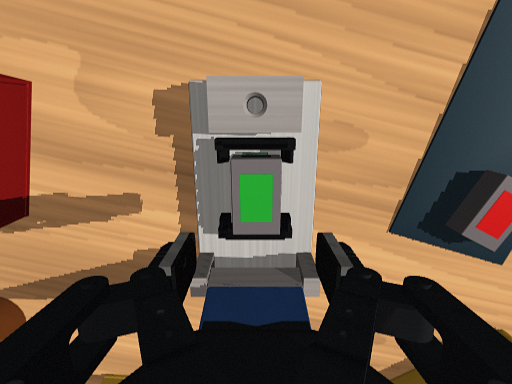

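The green module sits squarely between the nest's walls at (256,198); top at 50 mm, 1–2 mm off centre. Next the red one.

>>> apply_moves(
  commands=[
    [0.0,0.222,0.0205,0.473,1],
    [0.0,0.222,0.0205,0.473,1],
    [0.0,0.222,0.0205,0.473,1],
    [0.0,0.222,0.0205,0.473,1],
    [0.0,0.222,0.0205,0.473,1],
    [0.0,0.222,0.0205,0.473,1],
    [0.0,0.222,0.0205,0.473,1],
    [0.04,0.222,0.0205,0.473,1],
    [0.08,0.222,0.0205,0.473,1],
    [0.08,0.222,0.0205,0.473,1],
  ],
)

```text
time: 10.75
ee_pos: [0.5049, 0.2453, 0.0366]
tcp_rot: [-119.7, 89.8, -133.8]
wrist_force: [-1.1, -0.6, -0.1]
opening: 0.0856
```

```bash
python3 - <<'E'
from h import *
p,R,o=pose(); print(p,o['opening'],o['wrist_force'],o['time'],o['tcp_rot'])
print(rel(.5087,.2485,.007,76.0))
E
```

```text
[0.5049327  0.24534638 0.03660366] 0.08563460295406536 [-1.10404063 -0.56242202 -0.07954586] 10.75 [-119.72288647   89.82716737 -133.81766204]
[ 0.0296  0.0041  0.0029 -0.0017]
```

>>> apply_moves(
  commands=[
    [0.005,0.004,0.003,0,1],
    [0.02,0.004,0.003,0,1],
    [0.0295,0.004,0.003,0,1],
    [0.0295,0.004,0.003,0,-1],
    [0.0295,0.004,0.003,0,-1],
    [0.0295,0.004,0.003,0,-1],
    [0.0295,0.004,0.003,0,-1],
    [0.0295,0.004,0.003,0,-1],
    [0.0295,0.004,0.003,0,-1],
    [0.0295,0.004,0.003,0,-1],
    [0.0295,0.004,0.003,0,-1],
  ],
  newtons=40,
)

```text
time: 11.85
ee_pos: [0.5093, 0.2488, 0.0081]
tcp_rot: [-97.7, 89.9, -111.8]
wrist_force: [-0.9, 1.0, 5.6]
opening: 0.0394
```

```bash
python3 - <<'E'
from h import *
p,R,o=pose(); print(p,o['opening'],o['wrist_force'],o['time'],o['tcp_rot'])
print(rel(.45,.15,.26,90),rel(.46,-.1,.2,90),rel(.55,-.253,.10,90))
E
```

```text
[0.50932495 0.2487838  0.00813049] 0.039368789280432796 [-0.89216419  0.97632193  5.58766213] 11.85 [ -97.69800125   89.91915496 -111.78845501]
[-0.2517 -0.1106 -0.0335 -0.2459] [-0.1914 -0.3506  0.037  -0.2459] [-0.0912 -0.4769  0.1616 -0.2459]
```

>>> apply_moves(
  commands=[
    [-0.05,0,0,0,-1],
    [-0.1,0,0,0,-1],
    [-0.15,-0.02,0,0,-1],
    [-0.19,-0.35,0.037,-0.245,-1],
    [-0.19,-0.35,0.037,-0.245,-1],
    [-0.19,-0.35,0.037,-0.245,-1],
    [-0.19,-0.35,0.037,-0.245,-1],
    [-0.19,-0.35,0.037,-0.245,-1],
    [-0.19,-0.35,0.037,-0.245,-1],
    [-0.19,-0.35,0.037,-0.245,-1],
    [-0.19,-0.35,0.037,-0.245,-1],
    [-0.19,-0.35,0.037,-0.245,-1],
  ],
)

```text
time: 13.05
ee_pos: [0.4599, -0.1002, 0.1985]
tcp_rot: [-120.9, 89.9, -121.1]
wrist_force: [0.4, 0.4, -1.3]
opening: 0.0392
```

```bash
python3 - <<'E'
from h import *
p,R,o=pose(); print(p,o['opening'],o['wrist_force'],o['time'],o['tcp_rot'])
print(rel(.55,-.253,.12,90))
f,W=cloud('wrist'); rr=W[(f[...,2]>110)&(f[...,1]<60)&(f[...,0]<60)&(W[...,2]<.045)]
print(len(rr),np.percentile(rr,[.5,99.5],axis=0))
e=rr[np.abs(rr[:,2]-.035)<.003]; print(cv2.minAreaRect((e[:,:2]*1000).astype(np.float32)))
cv2.imwrite('pics/w6.png',f)
E
```

```text
[ 0.45986271 -0.10018673  0.19851715] 0.039164318671751075 [ 0.38562303  0.37388471 -1.34892402] 13.05 [-120.91356965   89.92294183 -121.09777727]
[ 0.0786 -0.1524  0.0907 -0.0032]
5581 [[ 0.48954522 -0.31620418  0.00120919]
 [ 0.61120823 -0.18646349  0.03578515]]
((550.40087890625, -252.00164794921875), (130.4005889892578, 121.07038879394531), 89.25430297851562)
```

>>> apply_moves(
  commands=[
    [0.04,-0.152,0.091,0,-1],
    [0.08,-0.152,0.091,0,-1],
    [0.08,-0.152,0.091,0,-1],
    [0.08,-0.152,0.091,0,-1],
    [0.08,-0.152,0.091,0,-1],
    [0.12,-0.152,0.091,0,-1],
    [0.16,-0.152,0.091,0,-1],
    [0.18,-0.152,0.091,0,-1],
    [0.187,-0.152,0.091,0,-1],
    [0.187,-0.152,0.091,0,-1],
  ],
)

```text
time: 14.1
ee_pos: [0.5506, -0.2501, 0.0114]
tcp_rot: [-167.4, 89.9, -167.4]
wrist_force: [0.2, -0.6, 1.3]
opening: 0.039
```

>>> apply_moves(
  commands=[
    [0,0,0,0,0.3],
    [0,0,0,0,0.3],
    [0,0,0,0,0.3],
    [0,0,0,0,0.3],
    [-0.04,0,0,0,0.3],
    [-0.09,0,0,0,0.3],
    [-0.14,0,0,0,0.3],
    [-0.19,0,0,0,0.3],
    [-0.24,0,0,0,0.3],
    [-0.28,0,0,0,0.3],
    [-0.28,0,0,0,-1],
  ],
)

```text
time: 15.2
ee_pos: [0.5521, -0.2505, 0.2983]
tcp_rot: [-32.5, 89.5, -32.5]
wrist_force: [0.7, -0.8, 0.8]
opening: 0.0421
```

```bash
python3 - <<'E'
from h import *
p,R,o=pose(); print(p,o['opening'],o['wrist_force'],o['time'],o['tcp_rot'],o['q'].round(1))
f,W=cloud('wrist'); cv2.imwrite('pics/w7.png',f); Z=W[...,2]
m=(np.abs(Z-.028)<.004)&(np.abs(W[...,0]-.552)<.05)&(np.abs(W[...,1]+.253)<.05)
n,l,st,c=cv2.connectedComponentsWithStats(m.astype(np.uint8)); k=1+st[1:,4].argmax(); m=l==k
print(cv2.minAreaRect((W[m][:,:2]*1000).astype(np.float32)),W[m][:,2].min(),W[m][:,2].max())
f,W=cloud('side'); g=f.astype(int); Z=W[...,2]
lid=(g[...,0]>g[...,2]+30)&(Z>.05)&(np.abs(W[...,1]-.05)<.06)&(W[...,0]>.55)&(W[...,0]<.72); P=W[lid]; c=P.mean(0); v=np.linalg.svd(P-c,full_matrices=False)[2]; print('lid',len(P),c,P[:,2].min(),P[:,2].max(),v[2])
s=(Z>.19)&(Z<.24)&(np.abs(W[...,1]-.05)<.06)&(W[...,0]>.55)&(W[...,0]<.72); P=W[s]; print('liptop',len(P),np.percentile(P,[2,50,98],axis=0))
cv2.imwrite('pics/s7.png',f)
E
```

```text
[ 0.55208774 -0.25048987  0.29828734] 0.042068595493705195 [ 0.70053199 -0.772556    0.7539678 ] 15.2 [-32.47720113  89.53193003 -32.47531582] [-2.440e+01  1.500e+01  2.910e+01  1.037e+02 -1.000e-01 -2.440e+01]
((550.4039916992188, -249.7713623046875), (39.9493293762207, 62.61348342895508), 89.6883544921875) 0.025107003763045088 0.03069232866639382
lid 345 [0.61380046 0.03795089 0.12063956] 0.06674958390056182 0.17634220875086437 [ 0.9631683   0.22626786 -0.14529168]
liptop 72 [[0.61682399 0.03011057 0.19063179]
 [0.62310076 0.05958237 0.20402588]
 [0.63098694 0.07895159 0.21930337]]
```

```bash
python3 - <<'E'
from h import *
print(rel(.676,.0586,.30,103),rel(.676,.0586,.185,103))
E
```

```text
[-0.008   0.3088  0.1245 -0.2268] [ 0.107   0.309   0.1245 -0.2268]
```

>>> apply_moves(
  commands=[
    [-0.008,0.05,0.06,-0.1,-1],
    [-0.008,0.309,0.1245,-0.227,-1],
    [-0.008,0.309,0.1245,-0.227,-1],
    [-0.008,0.309,0.1245,-0.227,-1],
    [-0.008,0.309,0.1245,-0.227,-1],
    [-0.008,0.309,0.1245,-0.227,-1],
    [-0.008,0.309,0.1245,-0.227,-1],
    [-0.008,0.309,0.1245,-0.227,-1],
    [-0.008,0.309,0.1245,-0.227,-1],
    [0.03,0.309,0.1245,-0.227,-1],
    [0.07,0.309,0.1245,-0.227,-1],
    [0.1,0.309,0.1245,-0.227,-1],
  ],
)

```text
time: 16.5
ee_pos: [0.6749, 0.0568, 0.1889]
tcp_rot: [-154.6, 89.8, -141.7]
wrist_force: [0.2, -0.5, -0.4]
opening: 0.0001
```

```bash
python3 - <<'E'
from h import *
p,R,o=pose(); print(p,o['opening'],o['wrist_force'],o['time'],o['q'].round(1))
d=p-np.array([.5348,.026,0]); print('jig xy',d@[.974,.225,0],d@[-.225,.974,0])
print(R.round(3),rel(.676,.0586,.185,103))
E
```

```text
[0.67486557 0.05678798 0.18888704] 0.0001287062870788085 [ 0.18557793 -0.45166723 -0.39351821] 16.5 [ 4.8 22.8 26.7 94.  -0.1 -8.1]
jig xy 0.14335115956143174 -0.001527258040284784
[[-0.002 -0.223  0.975]
 [-0.002  0.975  0.223]
 [-1.    -0.001 -0.003]] [ 0.0039  0.0015  0.0015 -0.0017]
```

Behind the lid, unloaded. Sweep it over.

>>> apply_moves(
  commands=[
    [0.003,0.001,-0.02,0,-1],
    [0.003,0.001,-0.035,0,-1],
    [0.003,0.001,-0.05,0,-1],
    [0.003,0.001,-0.065,0,-1],
    [0.003,0.001,-0.08,0,-1],
    [0.003,0.001,-0.095,0,-1],
    [0.003,0.001,-0.11,0,-1],
    [0.003,0.001,-0.125,0,-1],
    [0.003,0.001,-0.14,0,-1],
    [0.003,0.001,-0.155,0,-1],
    [0.003,0.001,-0.17,0,-1],
    [0.003,0.001,-0.17,0,-1],
  ],
)

```text
time: 17.7
ee_pos: [0.5072, 0.0183, 0.1863]
tcp_rot: [-153.7, 89.8, -140.9]
wrist_force: [1.1, 0.1, -0.4]
opening: -0.0002
```

```bash
python3 - <<'E'
from h import *
p,R,o=pose(); print(p,o['wrist_force'],o['time'])
f,W=cloud('side'); cv2.imwrite('pics/s8.png',cv2.resize(f[100:280,170:370],(660,594)))
g=f.astype(int);Z=W[...,2]
lid=(g[...,0]>g[...,2]+30)&(Z>.04)&(np.abs(W[...,1]-.04)<.08)&(W[...,0]>.42)&(W[...,0]<.72); P=W[lid]; print(len(P))
if len(P)>5:
    c=P.mean(0); v=np.linalg.svd(P-c,full_matrices=False)[2]; print(c,P[:,2].min(),P[:,2].max(),v[2])
E
```

```text
[0.50720012 0.01826851 0.18627172] [ 1.11444306  0.11952718 -0.41168094] 17.7
288
[0.55190821 0.02405531 0.09008213] 0.06132157799174471 0.42678859914747264 [-0.62914274 -0.10622972 -0.76999653]
```

View pics/s8.png

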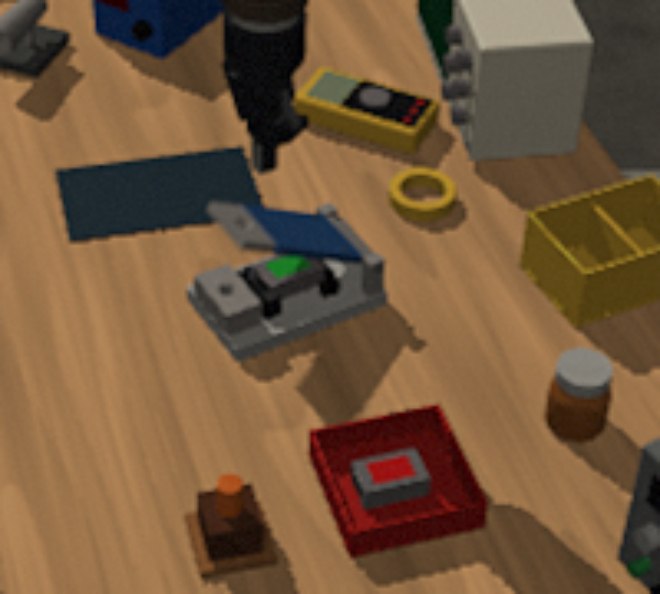

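The lid has tipped and is sinking on its own over the module; the red module lies in the tray. Go to the pin.

```bash
python3 - <<'E'
from h import *
print(rel(.3927,-.2673,.19,103),rel(.3927,-.2673,.11,103))
E
```

```text
[-0.003  -0.2532 -0.1759 -0.0037] [ 0.077  -0.2531 -0.1757 -0.0037]
```

>>> apply_moves(
  commands=[
    [0,-0.253,-0.176,0,0.3],
    [0,-0.253,-0.176,0,0.3],
    [0,-0.253,-0.176,0,0.3],
    [0,-0.253,-0.176,0,0.3],
    [0,-0.253,-0.176,0,0.3],
    [0,-0.253,-0.176,0,0.3],
    [0,-0.253,-0.176,0,0.3],
    [0,-0.253,-0.176,0,0.3],
    [0.05,-0.253,-0.176,0,0.3],
    [0.07,-0.253,-0.176,0,0.3],
    [0.07,-0.253,-0.176,0,0.3],
  ],
)

```text
time: 18.85
ee_pos: [0.3917, -0.2652, 0.1139]
tcp_rot: [155.0, 89.6, 167.9]
wrist_force: [-0.9, 0.2, 0.7]
opening: 0.0555
```

```bash
python3 - <<'E'
from h import *
p,R,o=pose(); print(p,o['opening'],o['time'],o['q'].round(1))
f,W=cloud('wrist'); g=f.astype(int); cv2.imwrite('pics/w9.png',f); Z=W[...,2]
k=(g[...,2]>120)&(g[...,0]<90)&(g[...,2]>g[...,1]+50)&(Z>.074)&(Z<.085)&(np.abs(W[...,0]-.393)<.03)&(np.abs(W[...,1]+.267)<.03); P=W[k]; print(len(P),P.min(0),P.max(0),(P.min(0)+P.max(0))/2,np.median(P,0))
f,W=cloud('side'); g=f.astype(int);Z=W[...,2]
lid=(g[...,0]>g[...,2]+30)&(Z>.03)&(Z<.15)&(np.abs(W[...,1]-.04)<.06)&(W[...,0]>.46)&(W[...,0]<.64); P=W[lid]; c=P.mean(0); v=np.linalg.svd(P-c,full_matrices=False)[2]; print(len(P),c,P[:,2].min(),P[:,2].max(),v[2])
E
```

```text
[ 0.39166351 -0.26517138  0.11390082] 0.055451164054337865 18.85 [-34.   -5.9 -13.7  82.5  -0.1 -46.9]
880 [ 0.38122463 -0.27903408  0.07408579] [ 0.40431221 -0.25628378  0.08095585] [ 0.39276842 -0.26765893  0.07752082] [ 0.39219812 -0.26740173  0.07858164]
286 [0.56076824 0.02085309 0.06225432] 0.05575197452279884 0.06976930774786405 [0.06860451 0.02061521 0.99743092]
```

```bash
python3 - <<'E'
from h import *
print(rel(.3926,-.2674,.051,103))
E
```

```text
[ 0.0667 -0.0008 -0.0005 -0.0023]
```

>>> apply_moves(
  commands=[
    [0.03,-0.001,0,0,0.3],
    [0.055,-0.001,0,0,0.3],
    [0.064,-0.001,0,0,0.3],
    [0.064,-0.001,0,0,0.3],
    [0.064,-0.001,0,0,-1],
    [0.064,-0.001,0,0,-1],
    [0.064,-0.001,0,0,-1],
    [0.064,-0.001,0,0,-1],
    [0.064,-0.001,0,0,-1],
    [0.064,-0.001,0,0,-1],
    [0.064,-0.001,0,0,-1],
  ],
  newtons=60,
)

```text
time: 20.05
ee_pos: [0.394, -0.268, 0.0556]
tcp_rot: [-89.1, 89.8, -76.2]
wrist_force: [-0.7, 0.4, 5.1]
opening: 0.022
```

```bash
python3 - <<'E'
from h import *
p,R,o=pose(); print(p,o['opening'],o['wrist_force'],o['time'],o['tcp_rot'])
E
```

```text
[ 0.39403273 -0.26797723  0.05555243] 0.022013898738263996 [-0.66767009  0.44980782  5.06269343] 20.05 [-89.10367733  89.81251497 -76.2398094 ]
```

```bash
python3 - <<'E'
from h import *
print(rel(.3927,-.2674,.145,103),rel(.4666,.0102,.145,103))
E
```

```text
[-0.0894  0.0006 -0.0012 -0.0024] [-0.0903  0.2547  0.1327 -0.0024]
```

>>> apply_moves(
  commands=[
    [-0.03,0,0,0,-1],
    [-0.065,0,0,0,-1],
    [-0.09,0.02,0.01,0,-1],
    [-0.09,0.255,0.133,0,-1],
    [-0.09,0.255,0.133,0,-1],
    [-0.09,0.255,0.133,0,-1],
    [-0.09,0.255,0.133,0,-1],
    [-0.09,0.255,0.133,0,-1],
    [-0.09,0.255,0.133,0,-1],
    [-0.09,0.255,0.133,0,-1],
    [-0.09,0.255,0.133,0,-1],
  ],
)

```text
time: 21.15
ee_pos: [0.4669, 0.0104, 0.1452]
tcp_rot: [-82.3, 89.8, -69.4]
wrist_force: [-0.5, -0.2, 0.1]
opening: 0.0224
```

```bash
python3 - <<'E'
from h import *
p,R,o=pose(); print(p,o['opening'],o['wrist_force'],o['time'],o['tcp_rot'])
f,W=cloud('wrist'); np.save('w10.npy',W); np.save('w10R.npy',R); np.save('w10p.npy',p); cv2.imwrite('w10.png',f)
cv2.imwrite('pics/w10.png',cv2.resize(f[130:330,130:390],(780,600)))
fs,Ws=cloud('side'); cv2.imwrite('s10.png',fs); np.save('s10.npy',Ws)
E
```

```text
[0.46690885 0.01043761 0.14523856] 0.022397828567484904 [-0.4970847  -0.18991569  0.09804583] 21.15 [-82.27359792  89.79145964 -69.35871761]
```

View pics/w10.png

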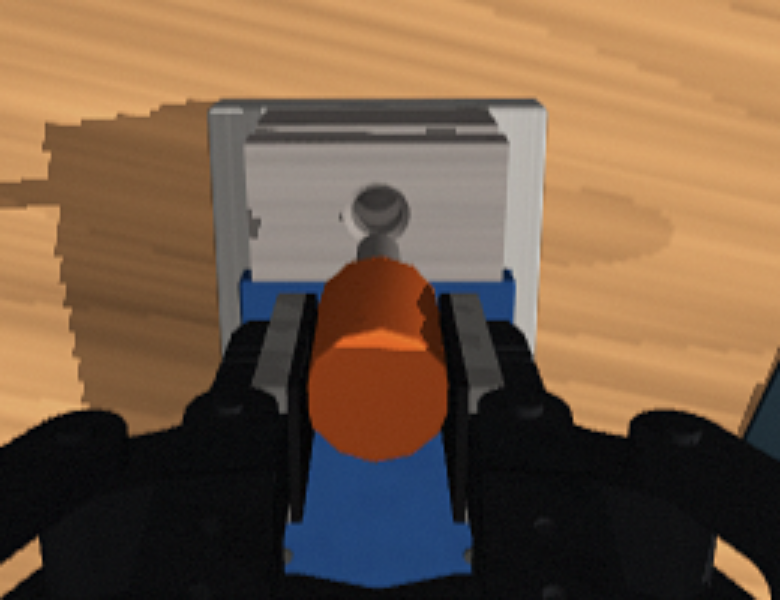

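Lid hole at about image (256,201), the pin's shaft just below it at (256,213), knob top at (256,261); laterally aligned.

```bash
python3 - <<'E'
from h import *
W=np.load('w10.npy');R=np.load('w10R.npy');p=np.load('w10p.npy');f=cv2.imread('w10.png').astype(int);T=(W-p)@R
v,u=np.mgrid[:384,:512]; Z=W[...,2]
k=(f[...,2]>90)&(f[...,2]>f[...,0]+50)&(Z>.12)&(u>220)&(u<290)&(v<290)&(v>210)
x=T[k]; print('knob T',x.min(0),x.max(0)); top=x[np.abs(x[:,0]-np.percentile(x[:,0],5))<.003]; print('top',len(top),top.min(0),top.max(0),(top.min(0)+top.max(0))/2)
# steel plate
box=(v>178)&(v<222)&(u>214)&(u<298)
m=box&(Z>.055)&(Z<.085)&(f.min(-1)>90); n=np.linalg.lstsq(np.c_[W[m][:,:2],np.ones(m.sum())],W[m][:,2],rcond=None)[0]
r=np.abs(np.c_[W[m][:,:2],np.ones(m.sum())]@n-W[m][:,2])<.002; P=W[m][r]; n=np.linalg.lstsq(np.c_[P[:,:2],np.ones(len(P))],P[:,2],rcond=None)[0]
print('slope along jig x',n[0]*.974+n[1]*.225)
res=Z-(W[...,0]*n[0]+W[...,1]*n[1]+n[2])
hm=(res<-.003)&(np.abs(u-256)<14)&(v>188)&(v<212); 
gy=cv2.GaussianBlur(cv2.imread('w10.png',0),(3,3),0); hd=(gy<110)&(np.abs(u-256)<14)&(v>188)&(v<211)
for h in(hm,hd):
    uu,vv=u[h],v[h]; print(h.sum(),uu.min(),uu.max(),vv.min(),vv.max())
A=np.c_[u[m][r],v[m][r],np.ones(len(P))]; C=np.linalg.lstsq(A,P,rcond=None)[0]
for q in((256,200.5),):
    X=np.array([*q,1])@C; print('lid hole',X,'tool',(X-p)@R)
for q in((256,191.5),(256,210.5)): print('edges',(np.array([*q,1])@C-p)@R)
E
```

```text
knob T [-0.02499413 -0.01051198 -0.01329233] [0.0101458  0.01103553 0.01038004]
top 1666 [-0.02499413 -0.01051198 -0.01293959] [-0.02091396  0.01103553  0.01038004] [-0.02295404  0.00026178 -0.00127978]
slope along jig x -0.06148566987570968
203 247 263 193 207
294 247 266 191 210
lid hole [0.46644581 0.01077372 0.06838666] tool [ 0.07684966  0.00070828 -0.00041381]
edges [ 0.07637436  0.00070974 -0.00820619]
edges [0.07737776 0.00070666 0.00824439]
```

>>> apply_moves(
  commands=[
    [0.015,0.0004,0.001,0,-1],
    [0.025,0.0004,0.001,0,-1],
    [0.033,0.0004,0.001,0,-1],
    [0.04,0.0004,0.001,0,-1],
    [0.046,0.0004,0.001,0,-1],
    [0.05,0.0004,0.001,0,-1],
    [0.055,0.0004,0.001,0,-1],
    [0.06,0.0004,0.001,0,-1],
    [0.06,0.0004,0.001,0,-1],
    [0.06,0.0004,0.001,0,-1],
  ],
)

```text
time: 22.25
ee_pos: [0.4678, 0.01, 0.0851]
tcp_rot: [-83.2, 89.8, -70.4]
wrist_force: [-0.8, -0.9, -0.6]
opening: 0.0218
```

```bash
python3 - <<'E'
from h import *
p,R,o=pose(); print(p,o['opening'],o['wrist_force'],o['torque'],o['time'],o['tcp_rot'])
f,W=cloud('wrist'); T=(W-p)@R; v,u=np.mgrid[:384,:512]; Z=W[...,2]; f=f.astype(int)
k=(f[...,2]>90)&(f[...,2]>f[...,0]+50)&(np.abs(T[...,1])<.02)&(np.abs(T[...,2])<.03)
x=T[k]; print('knob T',np.percentile(x,[.5,99.5],axis=0))
E
```

```text
[0.46776506 0.01001769 0.08512168] 0.021751487057289527 [-0.79694934 -0.94874728 -0.62232489] [0.02189479 0.01649213 0.02748625] 22.25 [-83.22016887  89.79618752 -70.41979622]
knob T [[-0.02432301 -0.01896495 -0.02990635]
 [ 0.08673682  0.01878708  0.00934324]]
```

>>> apply_moves(
  commands=[
    [0,0,0,0,-1],
    [0.004,0,0,0,-1],
    [0.008,0,0,0,-1],
    [0.011,0,0,0,-1],
    [0.014,0,0,0,-1],
    [0.017,0,0,0,-1],
    [0.019,0,0,0,-1],
    [0.02,0,0,0,-1],
    [0.02,0,0,0,-1],
    [0.02,0,0,0,-1],
    [0.02,0,0,0,-1],
  ],
  newtons=90,
)

```text
time: 23.4
ee_pos: [0.4682, 0.0099, 0.07]
tcp_rot: [-47.2, 89.7, -34.4]
wrist_force: [-18.0, -1.2, 43.8]
opening: 0.0208
```

```bash
cat > chk.py <<'E'
from h import *
p,R,o=pose(); print(p,o['opening'],o['wrist_force'],o['torque'],o['time'],o['tcp_rot'])
f,W=cloud('wrist'); T=(W-p)@R; v,u=np.mgrid[:384,:512]; Z=W[...,2]; g=f.astype(int)
k=(g[...,2]>90)&(g[...,2]>g[...,0]+50)&(np.abs(T[...,1])<.014)&(np.abs(T[...,2])<.016)&(T[...,0]<.02)&(T[...,0]>-.03)
x=T[k]; print('knob T',np.percentile(x,[.5,99.5],axis=0), 'world top z',np.percentile(W[k][:,2],[90,99.5]))
lm=(g[...,0]>g[...,2]+40)&(Z>.04)&(Z<.08)&(np.abs(W[...,1]-.03)<.06)&(W[...,0]<.62)
st=(g.min(-1)>90)&(g.max(-1)-g.min(-1)<30)&(Z>.053)&(Z<.075)&(np.abs(W[...,1]-.01)<.045)&(W[...,0]>.43)&(W[...,0]<.49)
for n,m in(('steel',st),('blue',lm),('lid',st|lm)):
    P=W[m]; 
    if len(P)<30: print(n,len(P)); continue
    a=P[:,:2]@[.974,.225]; b=np.polyfit(a,P[:,2],1); print(n,len(P),'slope',b[0].round(4),'z med',np.median(P[:,2]))
cv2.imwrite('pics/chk.png',f)
E
python3 chk.py
```

```text
[0.46815245 0.00992469 0.0700075 ] 0.020784399042781693 [-17.99937564  -1.17791941  43.76517554] [-0.14405838  4.00668407 -0.01845956] 23.4 [-47.20395942  89.66215592 -34.40588341]
knob T [[-0.02448616 -0.00991206 -0.01319676]
 [ 0.00918424  0.0104152   0.00955139]] world top z [0.0937535  0.09446047]
steel 3064 slope 0.0029 z med 0.05932915752672497
blue 2224 slope 0.0032 z med 0.05944660653213325
lid 5288 slope 0.0018 z med 0.05938309453158311
```

>>> apply_moves(
  commands=[
    [0.003,0,-0.001,0,-1],
    [0.0025,0,-0.0015,0,-1],
    [0.0025,0,-0.0015,0,-1],
    [0.0025,0,-0.0015,0,-1],
    [0.0025,0,-0.0015,0,-1],
  ],
)

```text
time: 23.95
ee_pos: [0.4678, 0.0099, 0.0703]
tcp_rot: [-29.1, 89.5, -16.3]
wrist_force: [-6.2, 0.5, 22.6]
opening: 0.0214
```

```bash
python3 chk.py
```

```text
[0.46781301 0.00989521 0.07034633] 0.021399325250062644 [-6.23292776  0.51276648 22.58345985] [0.27067147 1.27319676 0.02386531] 23.95 [-29.08624754  89.47069817 -16.27719677]
knob T [[-0.02437058 -0.00987475 -0.01301156]
 [ 0.01002558  0.01042338  0.00962031]] world top z [0.09397848 0.09469376]
steel 3063 slope 0.0066 z med 0.05946142794246061
blue 2219 slope 0.0034 z med 0.05954659884614464
lid 5282 slope 0.0019 z med 0.05949855496853387
```

View pics/chk.png

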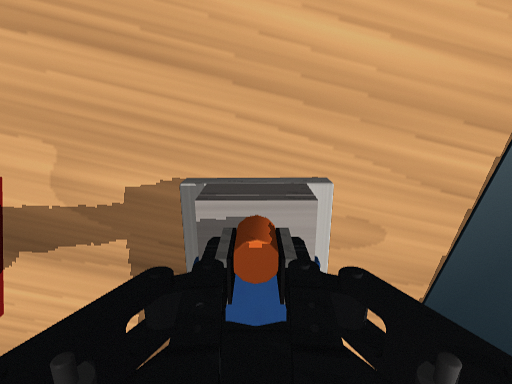

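The view shows the knob (256,250) home on the shut lid. Vertical force is a steady 22 N and the lid slope is about 0.002, so I'm handing in.

```bash
python3 -c "
from h import *
print(bot.job_done()); o=bot.get_obs(); print(o['time'],o['ee_pos'],o['wrist_force'],o['opening'])"
```

```text
the job is handed in; nothing more can be done
None
the job is handed in; nothing more can be done
```

The job is handed in at about 24 s of robot time, with the knob still gripped and pressed down on the shut lid. `job_done` reports no verdict, so these are my own last checks.

- **Red-tag module:** lies flat and released near the middle of the reject tray.
- **Green-tag module:** when released it sat within about 2 mm of the nest centre, squarely aligned, with its top at 50 mm. I did not measure it again once the lid covered it.
- **Lid:** swept down from behind, it rested at about 0.06 rad on the module before the pin went in. At the end the fit over the whole lid sloped 0.002 rad and its top was at 59.5 mm. A fit over the steel end alone gave 0.007, still under the 0.02 limit.
- **Pin:** the knob's top is at about 94 mm, which matches fully home, so the tip is about 25 mm into the base.
- **Grip and push:** the hand is set to a 90 N grip and pushes down with about 22 N. The first press reached 44 N down with 18 N sideways, so I eased it off and moved it about 1.5 mm. About 6 N of side force remains.
- **Bystanders:** I kept clear of them, and they looked in place in the side view after the lid sweep. I did not measure them.

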